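# Load the oilstone into the sprung stone holder

### The arm

A 7-joint arm with a two-finger parallel gripper is mounted at the origin on a cart in front of the work surface, level with it; the furniture and walls round the work are solid. World frame = base frame: x ahead of the robot, y to its left, z up, the work surface at z = 0. Lengths are in m, angles in rad, forces in N, time in s.
With the tool pointing down it reaches from about 0.35 to 0.9 m from the base axis. Payload 7.2 kg.
Tool frame: the origin (TCP) lies midway between the tips of the shut fingers; the grasp point (between the pads) lies 19 mm behind it; z points along the fingers, y is the line along which they close (so a half turn about z gives the same grasp; the last joint's range is limited). The gripper opens to 85 mm and grips with 20 to 120 N. Pads are 22 mm wide; open, the fingers measure 114 mm over their backs; the gripper's body (76 mm by 85 mm) begins 54 mm behind the grasp point. The pads swing forward as they close: fully open they stand 13 mm farther back than shut.
Start: joints at [-1.252, 0.411, -0.013, 1.596, 0.006, 1.134, -0.082], TCP at [0.236, 0.579, 0.231] pointing down, gripper open.
Joint ranges: [-2.95, 2.95], [-0.29, 1.99], [-1.47, 1.44], [0.14, 2.54], [-1.03, 4.17], [0.13, 1.85], [-2.86, 2.86]. Speed limits (rad/s): [2.39, 2.39, 3.01, 3.01, 3.14, 3.14, 3.14].

### API

Orientations are given as a unit quaternion [w, x, y, z].
In Python, from plant import r, viewer gives the robot as it stands.
- The arm moves only by the shell command python3 -m creep 'ROWS'. ROWS is JSON, a list of rows, each an object with "delta_pos": the shift along the tool's x, y, z in m, a list of three; "turn": the turn, a rotation vector about the tool's x, y, z in rad, a list of three; "jaw": the closure, from 0 (fully open) to 1 (shut). In form: [{"delta_pos": [tx, ty, tz], "turn": [rx, ry, rz], "jaw": jaw}, ...]. A call has 1 to 8 rows; each row shifts and turns the commanded pose from where the row before left it, along the tool's axes as they then stand; what a row does not reach is not made up. A row lasts 1/12 s, in which the tool goes at most 41.7 mm and 7.16 degrees, less where a joint would pass 70% of its speed; a pose out of reach is approached as far as the arm can. A call is refused whole if a number of a shift passes 0.0417 or a number of a turn 0.125, either way. A call with a gripper value outside its range is refused whole. The fingers move at their own pace and stop on an object; the grip force is fixed at half the most. Time passes only in rows, so rows that do not move let the fingers close. It gives the time, the measured TCP pose, the force, the opening and the grip force at its end, in the units of the state.
- r.read_state(): the state, without advancing time (a new reading comes with each control period).
- viewer.snapshot(name): name is "scene" or "top" or "wrist"; returns a dict with "color" (480x640x3 uint8, red, green, blue), "vfov" (degrees; the focal length in pixels is half the picture's height over the tangent of half this angle, whatever the lens; pixels are square), "cx", "cy" (the principal point, pixels), "k1" (the pictures are not rectified: a ray, as slopes to the right and down, at radius r is drawn at 1 + k1 r^2 times it, then the intrinsics apply), "view" (4x4, takes a point from world to camera coordinates); the wrist camera has in their place "tool_from_camera" (4x4, takes a point from camera to tool coordinates, whose origin is the TCP and whose axes are the flange's). Camera axes: x right, y down, z forward; pixel columns grow to the right and rows downward; lengths in m; the calibration is good to about 2 mm. A picture is of the moment at which its call begins: read the wrist's pose just before it. There is no depth.
- r.hand_in(): hands the job in; it is judged then, once.
The state is a dict: "clock": time; "joints": joint angles; "joint_vel": joint speeds; "joint_efforts": joint torques, N m; "eef_pos": TCP position; "eef_rot": TCP orientation; "ft_force": force on the tool from outside, world axes, zero at the start; "torque": the same for the moment, N m; "finger_gap": finger opening in m; "grip_force": force on a finger pad.
Only numpy, scipy, OpenCV 4.12 (cv2) and the standard library are available. Lean on these libraries where they do the work, as an engineer would, in place of code of your own. Each camera call takes 0.05 s, during which the arm holds its last target. There are 200 camera calls.

### The job

Clamp the grey oilstone block, lying flat as it is now, in the sprung stone holder: push one end of it against the tall jaw until that jaw gives way, lower the other end down inside the low jaw, and let go so that the two springs centre it. It must end up lying flat on the holder's rail, lengthwise between the two jaws, with both jaws bearing on its ends.

Things in the scene. Friction and masses are not known exactly. Their poses are not given: they have to be found in the camera images.
- oilstone: Oilstone: a grey rectangular stone block in a steel shoe, 72 mm long (its x), 30 wide (its y), 21 high, 0.13 kg, lying flat on the bench to the right of the holder, in front of the vice; the only low, short block there (stone sticks are much thinner). Origin: centre of its underside. Either end may go to either jaw. Grasp it from above across its width.
- stone_holder: Stone holder, screwed to the bench: aluminium base plate 200 x 60 x 8 mm with a steel rail 24 mm wide, whose top (the stone's seat) is 26 mm above the bench, and two sliding dark steel jaws. Origin: on the bench, midway between the empty jaws; x runs along the rail to the tall jaw (the one farther from the robot), z up. Empty jaw faces at x = +26 and -26 mm: too close for the stone.
- tall_jaw (a joint): How far the tall jaw (40 mm wide, 18 thick, top 58 mm above the bench, 32 above the seat) is pushed back, along the holder's +x, in m: 0 empty, at most 0.040. Spring: 1 N at 0 and 0.2 N more per mm. Its face is at x = 26 mm plus this. Centred stone: about 0.010; for the stone to clear the low jaw it must exceed 0.020 (0.023 to 0.035 is good).
- low_jaw (a joint): How far the low jaw (40 mm wide, 18 thick, top 35 mm above the bench, only 9 above the seat, so a level stone can press on the tall jaw while still above this one) is pushed back, along the holder's -x (towards the robot), in m: 0 empty, at most 0.030; same spring. Centred stone: about 0.010.
Things that resemble listed ones, but are neither listed nor needed, are in the scene too. What is meant by the oilstone is not yellow, and is the larger of those in its own colour.

How it is judged:
On the way:
1. the stone, pressed against the holder, has pushed the tall jaw back by more than 14 mm (value of joint tall_jaw above 0.014 m and contact force between oilstone and stone_holder above 1 N), for 0.1 s.
At the end, for the whole second after the job is handed in: The oilstone lies at rest, top side up and flat (within 7 degrees) on the holder's rail (underside within 4 mm of the seat), lengthwise along the rail (within 10 degrees), its centre within 8 mm of the middle along the rail and 12 mm across it, with both jaws held back by it by more than 2 mm (x of oilstone in the frame of stone_holder between -0.008 and 0.008 m and y of oilstone in the frame of stone_holder between -0.012 and 0.012 m and z of oilstone in the frame of stone_holder between 0.022 and 0.03 m and angle between the x axis of oilstone and the x axis of stone_holder, either way round below 0.175 rad and angle between oilstone's own z axis and vertical below 0.12 rad and value of joint each of tall_jaw, low_jaw above 0.002 m and linear speed of oilstone below 0.02 m/s); the robot touches nothing.
It also fails if it takes over 38 s, if anything falls off the work surface, if the arm or the gripper's body presses on something with over 40 N, if the wrist force passes 120 N, or if a joint passes its speed limit or range.

## Working session

There is one attempt and no reset: what is moved stays moved. The work goes in short steps, Python scripts to look and compute and a shell command to move; the robot and the scene stay as the last step left them, time stands still between calls to the robot, and variables do not carry over. Pictures are saved under pics/ and viewed, at most 10 in all, crops included, and the job is handed in when it is done.

```bash
mkdir -p pics; cat > h.py <<'E'
import numpy as np, cv2
from plant import r, viewer
from scipy.spatial.transform import Rotation as R
def K(s,h=480):
    f=h/2/np.tan(np.radians(s['vfov'])/2); return np.array([[f,0,s['cx']],[0,f,s['cy']],[0,0,1.]])
def campose(s,st=None):
    if 'view' in s: return np.linalg.inv(np.array(s['view']))
    q=st['eef_rot']; T=np.eye(4); T[:3,:3]=R.from_quat([q[1],q[2],q[3],q[0]]).as_matrix(); T[:3,3]=st['eef_pos']
    return T@np.array(s['tool_from_camera'])
def ray(s,px,z,st=None):
    px=np.array(px,float).reshape(-1,1,2)
    n=cv2.undistortPoints(px,K(s),np.array([s['k1'],0,0,0.])).reshape(-1,2)
    T=campose(s,st); d=np.c_[n,np.ones(len(n))]@T[:3,:3].T; o=T[:3,3]
    return o+d*((z-o[2])/d[:,2])[:,None]
def proj(s,P,st=None):
    V=np.linalg.inv(campose(s,st)); rv=cv2.Rodrigues(V[:3,:3])[0]
    return cv2.projectPoints(np.array(P,float).reshape(-1,1,3),rv,V[:3,3],K(s),np.array([s['k1'],0,0,0.]))[0].reshape(-1,2)
def snap(n,name):
    st=r.read_state(); s=viewer.snapshot(n); cv2.imwrite('pics/'+name+'.png',cv2.cvtColor(s['color'],cv2.COLOR_RGB2BGR)); 
    import pickle; pickle.dump((s,st),open('pics/'+name+'.pkl','wb')); return s,st
def load(name):
    import pickle; return pickle.load(open('pics/'+name+'.pkl','rb'))
E
python3 - <<'E'
from h import *
for n in ['top','scene','wrist']:
    s,st=snap(n,n+'0'); print(n,{k:v for k,v in s.items() if k!='color'})
print(st)
E
```

```text
top {'vfov': 49.27382211672428, 'cx': 327.286336116841, 'cy': 251.29069404876827, 'k1': -0.07166819517724277, 'view': array([[-0.02922289, -0.99946251, -0.01485637, -0.05324997],
       [-0.99662527,  0.03027407, -0.07629907,  0.48937395],
       [ 0.07670782,  0.01257656, -0.99697429,  1.04986232],
       [ 0.        ,  0.        ,  0.        ,  1.        ]])}
scene {'vfov': 55.190040011347435, 'cx': 323.29355419536137, 'cy': 242.3811406629477, 'k1': -0.015340238237838451, 'view': array([[ 0.72091245, -0.69290766, -0.01281462, -0.3944278 ],
       [-0.46942609, -0.47462873, -0.74455807,  0.21283461],
       [ 0.5098278 ,  0.5427767 , -0.66743469,  0.82088364],
       [ 0.        ,  0.        ,  0.        ,  1.        ]])}
wrist {'vfov': 65.75968099836273, 'cx': 319.37670992620485, 'cy': 239.97893239103436, 'k1': -0.0581309603986471, 'tool_from_camera': array([[-4.64876893e-04, -9.51156808e-01, -3.08707808e-01,
         8.00642056e-02],
       [ 9.99999791e-01, -3.03500621e-04, -5.70766626e-04,
        -1.39738186e-04],
       [ 4.49195551e-04, -3.08708009e-01,  9.51156750e-01,
     
[... 151 characters left out ...]
,  0.41179694, -0.01269757,  1.59694153,  0.00556192,
        1.13430174, -0.08219311]), 'joint_vel': array([-5.19908079e-04, -1.10482348e-03, -9.37255928e-04, -1.32044346e-03,
       -5.34034467e-05,  1.86766512e-04,  5.19650377e-04]), 'joint_efforts': array([ 2.64123068e-03, -6.01829696e+01,  6.84215929e-01, -3.00083828e+01,
        1.39811978e-02,  6.39880556e-03, -6.39448558e-06]), 'eef_pos': array([0.23563044, 0.57841   , 0.23055925]), 'eef_rot': array([-1.00743720e-04,  1.92193311e-01,  9.81356832e-01, -6.99107308e-04]), 'ft_force': array([0.32263657, 0.06925445, 0.08151963]), 'torque': array([-0.11125685,  0.03834063,  0.09217316]), 'grip_force': 0.0, 'finger_gap': 0.0854072384881359}
```

View pics/top0.png

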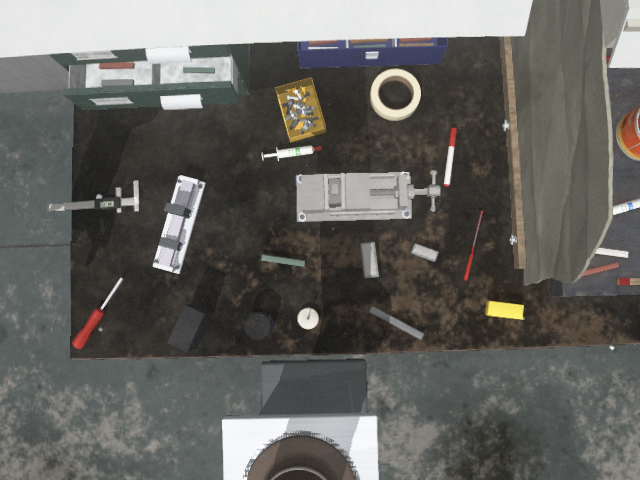

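View pics/scene0.png

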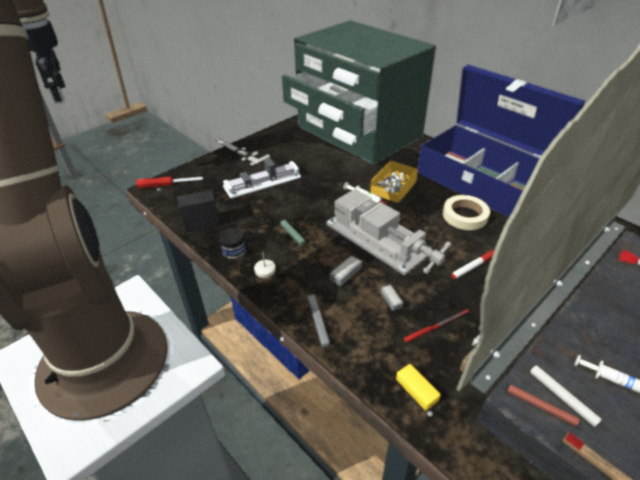

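Candidates in the top view: a grey block at (370,260), a smaller grey block at (425,252), a grey thin stick at (397,322), a yellow block at (505,310) and a green stick at (283,260). I choose (370,260), the larger grey block. The holder is at (179,225). Next I measure both and check with a crop.

```bash
python3 - <<'E'
from h import *
s,st=load('top0'); s2,_=load('scene0')
g=cv2.cvtColor(s['color'],cv2.COLOR_RGB2GRAY)
for nm,(x0,y0,x1,y1),z,th in [('stone',(350,232,392,290),.021,100),('small',(405,238,445,268),.015,100),('holder',(140,165,215,285),.008,150)]:
    m=(g[y0:y1,x0:x1]>th).astype(np.uint8)
    if nm=='holder': m=cv2.morphologyEx(m,cv2.MORPH_CLOSE,np.ones((15,15)))
    c=max(cv2.findContours(m,0,2)[0],key=cv2.contourArea)+[x0,y0]
    box=cv2.boxPoints(cv2.minAreaRect(c.astype(np.float32)))
    P=ray(s,box,z); print(nm,box.round(1).tolist(),P.round(4)[:,:2].tolist(),'c',P.mean(0).round(4),'sides',np.linalg.norm(P[1]-P[0]).round(4),np.linalg.norm(P[2]-P[1]).round(4))
    e=P[1]-P[0] if np.linalg.norm(P[1]-P[0])>np.linalg.norm(P[2]-P[1]) else P[2]-P[1]
    print('yaw',np.degrees(np.arctan2(e[1],e[0])))
I=cv2.imread('pics/top0.png')
a=cv2.resize(I[225:295,340:450],None,fx=4,fy=4,interpolation=2); b=cv2.resize(I[165:285,140:220],None,fx=4,fy=4,interpolation=2)
C=np.zeros((480,770,3),np.uint8); C[:280,:440]=a; C[:,445:765]=b; cv2.imwrite('pics/crop0.png',C)
E
```

```text
stone [[360.5, 243.3000030517578], [374.20001220703125, 241.60000610351562], [378.5, 276.20001220703125], [364.8999938964844, 277.8999938964844]] [[0.5016, -0.136], [0.5043, -0.164], [0.4336, -0.1702], [0.431, -0.1424]] c [ 0.4676 -0.1531  0.021 ] sides 0.0281 0.0709
yaw -174.95658266487138
small [[410.29998779296875, 252.89999389648438], [414.1000061035156, 242.60000610351562], [438.3999938964844, 251.5], [434.6000061035156, 261.79998779296875]] [[0.4794, -0.2374], [0.5003, -0.2461], [0.4805, -0.2952], [0.4595, -0.2864]] c [ 0.4799 -0.2663  0.015 ] sides 0.0227 0.0529
yaw -112.07286219461788
holder [[151.8000030517578, 266.3999938964844], [178.10000610351562, 173.60000610351562], [205.10000610351562, 181.3000030517578], [178.6999969482422, 274.0]] [[0.468, 0.2989], [0.6622, 0.2421], [0.6436, 0.1847], [0.4504, 0.2419]] c [0.556  0.2419 0.008 ] sides 0.2023 0.0603
yaw -16.294947974824527
```

View pics/crop0.png

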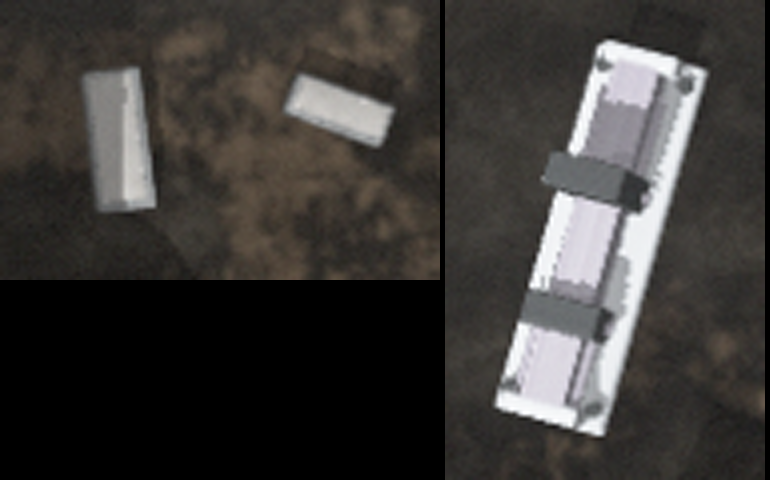

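The crop shows the chosen block measuring 71x28 mm at top-image (370,260), and the smaller distractor at (425,252) measuring 53x23. The plate measures 202x60, with the tall jaw toward +x (crop 595,180) and the low jaw near the robot (crop 567,315). All of these match the given sizes. First I fly over the holder for a close look.

```bash
python3 -m creep '[{"delta_pos":[0,0,0],"turn":[0,0,-0.103],"jaw":0},{"delta_pos":[-0.0286,-0.0192,-0.0017],"turn":[0,0,0],"jaw":0},{"delta_pos":[-0.0286,-0.0192,-0.0017],"turn":[0,0,0],"jaw":0},{"delta_pos":[-0.0286,-0.0192,-0.0017],"turn":[0,0,0],"jaw":0},{"delta_pos":[-0.0286,-0.0192,-0.0017],"turn":[0,0,0],"jaw":0},{"delta_pos":[-0.0286,-0.0192,-0.0017],"turn":[0,0,0],"jaw":0},{"delta_pos":[-0.0286,-0.0192,-0.0017],"turn":[0,0,0],"jaw":0},{"delta_pos":[-0.0286,-0.0192,-0.0017],"turn":[0,0,0],"jaw":0}]'
python3 -m creep '[{"delta_pos":[-0.0286,-0.0192,-0.0017],"turn":[0,0,0],"jaw":0},{"delta_pos":[-0.0286,-0.0192,-0.0017],"turn":[0,0,0],"jaw":0},{"delta_pos":[-0.0286,-0.0192,-0.0017],"turn":[0,0,0],"jaw":0},{"delta_pos":[-0.0286,-0.0192,-0.0017],"turn":[0,0,0],"jaw":0},{"delta_pos":[-0.0286,-0.0192,-0.0017],"turn":[0,0,0],"jaw":0},{"delta_pos":[0,0,0],"turn":[0,0,0],"jaw":0},{"delta_pos":[0,0,0],"turn":[0,0,0],"jaw":0}]'
python3 - <<'E'
from h import *
s,st=snap('wrist','w1'); print(st['eef_pos'],st['eef_rot'],st['joints'])
I=s['color'].copy()
a=np.radians(-16.3);e=np.array([np.cos(a),np.sin(a)]);n=np.array([-e[1],e[0]])
for x,z in [(.026,.058),(-.026,.035),(0,.026),(-.1,.008),(.1,.008)]:
    for y in (-.02,.02) if abs(x)<.1 else (-.03,.03):
        q=proj(s,[*(np.array([.556,.2419])+x*e+y*n),z],st)[0]; cv2.circle(I,tuple(int(v) for v in q),3,(255,0,0),-1); print(x,y,z,q)
cv2.imwrite('pics/w1a.png',I[:,:,::-1])
E
```

```text
clock: 0.82
eef_pos: [0.3911, 0.3922, 0.2432]
eef_rot: [-0.0, 0.141, 0.99, -0.0]
ft_force: [0.8, 0.6, -0.9]
finger_gap: 0.0852
grip_force: 0.0
clock: 1.4
eef_pos: [0.502, 0.2592, 0.2515]
eef_rot: [0.0, 0.144, 0.99, -0.0]
ft_force: [0.3, 0.2, -0.6]
finger_gap: 0.0855
grip_force: 0.0
[0.50202645 0.2591754  0.25153919] [ 1.17987678e-04  1.43792185e-01  9.89607836e-01 -3.52911501e-04] [-0.67409605  0.29018004  0.1402357   1.72689372 -0.0435094   1.12784253
  0.76122882]
0.026 -0.02 0.058 [298.67778405 290.86624511]
0.026 0.02 0.058 [338.70701181 290.72198043]
-0.026 -0.02 0.035 [298.76715724 234.3527578 ]
-0.026 0.02 0.035 [338.22130974 234.19390189]
0 -0.02 0.026 [299.76047437 255.31973611]
0 0.02 0.026 [337.54587174 255.17347136]
-0.1 -0.03 0.008 [288.92716363 157.63299805]
-0.1 0.03 0.008 [347.48833068 157.36381995]
0.1 -0.03 0.008 [293.96803222 328.74574733]
0.1 0.03 0.008 [344.30452666 328.57742586]
```

View pics/w1a.png

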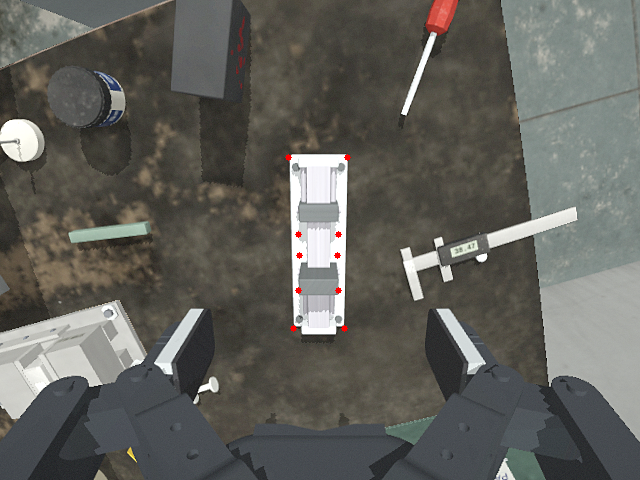

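The plate corners fit within about 2 px. The jaws sit about 10 px towards the robot from my plate-centre assumption: the low jaw is at v≈203-221 and the tall jaw at v≈264-294. I'll measure their edges precisely.

```bash
python3 - <<'E'
from h import *
s,st=load('w1'); g=cv2.cvtColor(s['color'],cv2.COLOR_RGB2GRAY).astype(int)
print(g[196:300,312:326].mean(1).round().astype(int).tolist()); print(g[196:300,301:305].mean(1).round().astype(int).tolist())
for v in (208,270,287): print(v,g[v,290:350].tolist())
cv2.imwrite('pics/w1c.png',cv2.resize(s['color'][145:345,270:370,::-1],None,fx=3,fy=3,interpolation=0))
E
```

```text
[245, 245, 245, 245, 246, 250, 233, 168, 134, 160, 161, 158, 156, 155, 153, 150, 151, 153, 154, 154, 153, 151, 154, 155, 153, 142, 168, 191, 194, 194, 192, 193, 208, 232, 245, 246, 245, 245, 245, 245, 245, 245, 245, 245, 245, 245, 245, 245, 245, 245, 245, 245, 245, 245, 245, 244, 244, 244, 244, 244, 244, 244, 244, 244, 244, 244, 244, 244, 244, 247, 241, 192, 114, 124, 126, 126, 126, 126, 127, 126, 127, 126, 123, 152, 160, 150, 150, 150, 150, 150, 150, 149, 149, 149, 148, 148, 148, 148, 134, 174, 192, 189, 188, 188]
[222, 222, 221, 221, 222, 202, 138, 122, 143, 162, 163, 160, 159, 155, 153, 152, 153, 154, 154, 156, 155, 153, 154, 156, 155, 134, 187, 217, 212, 210, 210, 211, 210, 210, 209, 210, 210, 210, 210, 209, 210, 210, 209, 208, 205, 226, 241, 253, 255, 255, 255, 255, 255, 255, 255, 255, 255, 255, 255, 255, 255, 255, 255, 255, 255, 252, 180, 103, 113, 117, 122, 124, 123, 125, 124, 125, 123, 124, 125, 125, 126, 124, 122, 152, 158, 151, 149, 150, 150, 150, 150, 149, 150, 149, 149, 149, 150, 150, 135, 170, 190, 189, 188, 188]
208 [132, 254, 255, 255, 255, 255, 255, 255, 112, 144, 160, 158, 159, 160, 160, 158, 158, 156, 158, 158, 156, 157, 156, 158, 155, 157, 157, 157, 156, 156, 156, 155, 156, 155, 154, 157, 157, 156, 158, 154, 154, 156, 157, 155, 156, 155, 155, 147, 153, 255, 255, 255, 255, 255, 255, 253, 186, 61, 78, 76]
270 [81, 75, 167, 255, 255, 255, 255, 255, 252, 193, 102, 121, 123, 127, 126, 127, 127, 124, 126, 124, 127, 126, 127, 127, 129, 129, 126, 125, 126, 127, 126, 128, 126, 124, 123, 124, 125, 125, 124, 127, 125, 128, 127, 125, 126, 124, 116, 145, 252, 255, 255, 255, 255, 255, 255, 129, 74, 89, 92, 93]
287 [82, 73, 125, 255, 255, 255, 255, 255, 237, 119, 147, 150, 149, 150, 148, 150, 152, 153, 150, 149, 148, 149, 149, 151, 149, 149, 147, 146, 148, 150, 150, 151, 149, 152, 148, 148, 149, 148, 151, 150, 151, 149, 146, 146, 147, 150, 149, 146, 202, 255, 255, 255, 255, 255, 254, 58, 77, 84, 86, 91]
```

View pics/w1c.png

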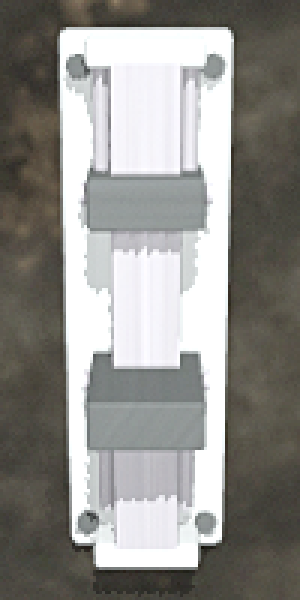

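The close view shows the low jaw's top from v≈204 to 221.5. The tall jaw's face foot is at v≈267.3, its top front edge at 279 and its back edge at 294.3.

```bash
python3 - <<'E'
from h import *
s,st=load('w1')
P={k:ray(s,[[u,v]],z,st)[0] for k,u,v,z in [('tallfront',318.3,279,.058),('tallfoot',318.5,267.3,.026),('tallback',318.2,294.3,.058),('lowfront',318.4,221.5,.035),('lowback',318.3,203.5,.035),('plate-',318.6,153.5,.008),('plate+',318.6,326.5,.008)]}
for k,p in P.items(): print(k,p.round(4))
d=lambda a,b:(np.linalg.norm(P[a][:2]-P[b][:2])).round(4)
print(d('tallfront','lowfront'),d('tallfoot','lowfront'),d('tallfront','tallback'),d('lowfront','lowback'),d('plate-','plate+'))
for a,b in (('tallfront','lowfront'),('tallfoot','lowfront')):
    print('mid',(P[a]+P[b])/2, 'yaw',np.degrees(np.arctan2(*(P[a]-P[b])[1::-1])))
s,st=load('top0')
# top view check
for k,p in P.items(): print(k,proj(s,p)[0].round(1))
E
```

```text
tallfront [0.5685 0.2379 0.058 ]
tallfoot [0.5691 0.2378 0.026 ]
tallback [0.5845 0.233  0.058 ]
lowfront [0.5182 0.2529 0.035 ]
lowback [0.5005 0.2581 0.035 ]
plate- [0.4563 0.2715 0.008 ]
plate+ [0.6489 0.2141 0.008 ]
0.0525 0.0531 0.0167 0.0184 0.201
mid [0.54335182 0.24542207 0.0465    ] yaw -16.624663967219426
mid [0.54365364 0.24537869 0.0305    ] yaw -16.528110918960127
tallfront [172.9 214. ]
tallfoot [177.7 216. ]
tallback [175.3 206. ]
lowfront [169.2 240.4]
lowback [166.8 249.2]
plate- [164.7 271.6]
plate+ [191.2 179.3]
```

```bash
python3 -m creep '[{"delta_pos":[0,0,0.0125],"turn":[0,0,-0.0943],"jaw":0},{"delta_pos":[0,0,0.0125],"turn":[0,0,-0.0943],"jaw":0},{"delta_pos":[0,0,0.0125],"turn":[0,0,-0.0943],"jaw":0},{"delta_pos":[0,0,0.0125],"turn":[0,0,-0.0943],"jaw":0},{"delta_pos":[0.0059,-0.034,0],"turn":[0,0,0],"jaw":0},{"delta_pos":[0.0059,-0.034,0],"turn":[0,0,0],"jaw":0},{"delta_pos":[0.0059,-0.034,0],"turn":[0,0,0],"jaw":0},{"delta_pos":[0.0059,-0.034,0],"turn":[0,0,0],"jaw":0}]'
python3 -m creep '[{"delta_pos":[0.0059,-0.034,0],"turn":[0,0,0],"jaw":0},{"delta_pos":[0.0059,-0.034,0],"turn":[0,0,0],"jaw":0},{"delta_pos":[0.0059,-0.034,0],"turn":[0,0,0],"jaw":0},{"delta_pos":[0.0059,-0.034,0],"turn":[0,0,0],"jaw":0},{"delta_pos":[0.0059,-0.034,0],"turn":[0,0,0],"jaw":0},{"delta_pos":[0.0059,-0.034,0],"turn":[0,0,0],"jaw":0},{"delta_pos":[0.0059,-0.034,0],"turn":[0,0,0],"jaw":0},{"delta_pos":[0.0059,-0.034,0],"turn":[0,0,0],"jaw":0}]'
python3 -m creep '[{"delta_pos":[0,0,0],"turn":[0,0,0],"jaw":0},{"delta_pos":[0,0,0],"turn":[0,0,0],"jaw":0}]'
python3 - <<'E'
from h import *
s,st=snap('wrist','w2'); print(st['eef_pos'],st['eef_rot'])
a=np.radians(5.04);e=np.array([np.cos(a),np.sin(a)]);n=np.array([-e[1],e[0]])
for z in (.021,0):
  q=proj(s,[[*(np.array([.4676,-.1531])+x*e+y*n),z] for x in (-.036,.036) for y in (-.015,.015)],st); print(z,q.round(1).tolist())
q=proj(s,[.4676,-.1531,.02],st)[0]
x,y=int(q[0]),int(q[1]); I=s['color'][max(0,y-75):y+75,x-75:x+75,::-1]; print(x-75,y-75)
cv2.imwrite('pics/w2c.png',cv2.resize(I,None,fx=4,fy=4,interpolation=0))
E
```

```text
clock: 2.12
eef_pos: [0.4887, 0.1244, 0.2014]
eef_rot: [-0.0, -0.048, 0.999, 0.0]
ft_force: [0.3, -0.0, 1.4]
finger_gap: 0.0853
grip_force: 0.0
clock: 2.78
eef_pos: [0.4682, -0.151, 0.2017]
eef_rot: [0.0, -0.048, 0.999, 0.0]
ft_force: [1.3, -0.2, -0.1]
finger_gap: 0.0853
grip_force: 0.0
clock: 2.95
eef_pos: [0.4681, -0.1516, 0.2016]
eef_rot: [-0.0, -0.046, 0.999, 0.0]
ft_force: [-0.1, -0.2, -0.2]
finger_gap: 0.0855
grip_force: 0.0
[ 0.46812643 -0.15162089  0.20159958] [-6.74610497e-05 -4.57811935e-02  9.98951486e-01  8.02626609e-05]
0.021 [[300.4, 172.3], [335.0, 172.5], [301.3, 250.6], [333.8, 250.7]]
0 [[301.5, 169.3], [334.1, 169.4], [302.3, 243.4], [333.0, 243.5]]
242 137
```

View pics/w2c.png

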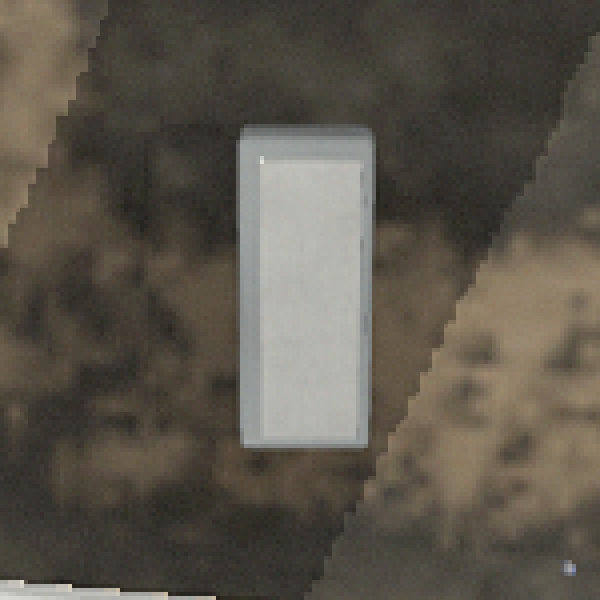

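The crop confirms the stone: the top outline runs from u 302 to 335 and v 171.5 to 249, within about 1.5 mm of the prediction. I'll use the refined centre (0.466, -0.1525) and descend to grasp.

```bash
python3 -m creep '[{"delta_pos":[0.0019,-0.0007,0.0305],"turn":[0,0,0],"jaw":0},{"delta_pos":[0,0,0.0305],"turn":[0,0,0],"jaw":0},{"delta_pos":[0,0,0.0305],"turn":[0,0,0],"jaw":0},{"delta_pos":[0,0,0.0305],"turn":[0,0,0],"jaw":0},{"delta_pos":[0,0,0.0305],"turn":[0,0,0],"jaw":0},{"delta_pos":[0,0,0.0305],"turn":[0,0,0],"jaw":0},{"delta_pos":[0,0,0.008],"turn":[0,0,0],"jaw":0},{"delta_pos":[0,0,0.007],"turn":[0,0,0],"jaw":0}]'
python3 -m creep '[{"delta_pos":[0,0,0],"turn":[0,0,0],"jaw":0},{"delta_pos":[0,0,0],"turn":[0,0,0],"jaw":1},{"delta_pos":[0,0,0],"turn":[0,0,0],"jaw":1},{"delta_pos":[0,0,0],"turn":[0,0,0],"jaw":1},{"delta_pos":[0,0,0],"turn":[0,0,0],"jaw":1},{"delta_pos":[0,0,0],"turn":[0,0,0],"jaw":1},{"delta_pos":[0,0,0],"turn":[0,0,0],"jaw":1},{"delta_pos":[0,0,0],"turn":[0,0,0],"jaw":1}]'
python3 -m creep '[{"delta_pos":[0,0,0],"turn":[0,0,0],"jaw":1},{"delta_pos":[0,0,0],"turn":[0,0,0],"jaw":1},{"delta_pos":[0,0,0],"turn":[0,0,0],"jaw":1},{"delta_pos":[0,0,0],"turn":[0,0,0],"jaw":1}]'
```

```text
clock: 3.67
eef_pos: [0.4659, -0.1498, 0.0024]
eef_rot: [-0.001, -0.048, 0.999, 0.001]
ft_force: [-0.2, -0.2, 0.3]
finger_gap: 0.0855
grip_force: 0.0
clock: 4.33
eef_pos: [0.4672, -0.1523, 0.0048]
eef_rot: [0.001, -0.047, 0.999, -0.0]
ft_force: [-1.9, 0.4, 10.1]
finger_gap: 0.029
grip_force: 59.2
clock: 4.67
eef_pos: [0.4672, -0.1523, 0.0048]
eef_rot: [0.001, -0.047, 0.999, -0.0]
ft_force: [-1.6, 1.1, 10.3]
finger_gap: 0.0284
grip_force: 59.2
```

Gripped with a 28.4 mm gap, and the tips are flush with the stone's underside, so underside = TCP z − 0.0048. Now I lift, turn and carry.

```bash
python3 -m creep '[{"delta_pos":[0,0,-0.02],"turn":[0,0,0],"jaw":1},{"delta_pos":[0,0,-0.03],"turn":[0,0,0.0955],"jaw":1},{"delta_pos":[0,0,-0.03],"turn":[0,0,0.0955],"jaw":1},{"delta_pos":[0,0,-0.03],"turn":[0,0,0.0955],"jaw":1},{"delta_pos":[0,0,-0.03],"turn":[0,0,0.0955],"jaw":1},{"delta_pos":[0.0047,0.0336,0],"turn":[0,0,0],"jaw":1},{"delta_pos":[0.0047,0.0336,0],"turn":[0,0,0],"jaw":1},{"delta_pos":[0.0047,0.0336,0],"turn":[0,0,0],"jaw":1}]'
python3 -m creep '[{"delta_pos":[0.0047,0.0336,0],"turn":[0,0,0],"jaw":1},{"delta_pos":[0.0047,0.0336,0],"turn":[0,0,0],"jaw":1},{"delta_pos":[0.0047,0.0336,0],"turn":[0,0,0],"jaw":1},{"delta_pos":[0.0047,0.0336,0],"turn":[0,0,0],"jaw":1},{"delta_pos":[0.0047,0.0336,0],"turn":[0,0,0],"jaw":1},{"delta_pos":[0.0047,0.0336,0],"turn":[0,0,0],"jaw":1},{"delta_pos":[0.0047,0.0336,0],"turn":[0,0,0],"jaw":1},{"delta_pos":[0.0047,0.0336,0],"turn":[0,0,0],"jaw":1}]'
python3 -m creep '[{"delta_pos":[0.0047,0.0336,0],"turn":[0,0,0],"jaw":1},{"delta_pos":[0,0,0],"turn":[0,0,0],"jaw":1},{"delta_pos":[0,0,0],"turn":[0,0,0],"jaw":1},{"delta_pos":[0,0,0],"turn":[0,0,0],"jaw":1}]'
cat > rel.py <<'E'
from h import *
O=np.array([.5435,.2454]);a=np.radians(-16.5);e=np.array([np.cos(a),np.sin(a)]);n=np.array([-e[1],e[0]])
def rel():
    st=r.read_state(); d=st['eef_pos'][:2]-O; q=st['eef_rot']; M=R.from_quat([q[1],q[2],q[3],q[0]]).as_matrix()
    print('holder x,y mm',(d@e*1e3).round(1),(d@n*1e3).round(1),'z',st['eef_pos'][2].round(4),'toolx yaw',np.degrees(np.arctan2(M[1,0],M[0,0])).round(2),'tilt xy',(M[:2,2]).round(4),'F',st['ft_force'].round(1),'gap',st['finger_gap'],'t',st['clock'])
    return st
E
python3 - <<'E'
from rel import *
rel(); s,st=snap('wrist','w3')
cv2.imwrite('pics/w3c.png',cv2.resize(s['color'][130:430,170:470,::-1],None,fx=2,fy=2,interpolation=0))
E
```

```text
clock: 5.33
eef_pos: [0.4819, -0.0506, 0.1448]
eef_rot: [0.001, 0.145, 0.989, 0.0]
ft_force: [1.0, -0.2, -1.0]
finger_gap: 0.0283
grip_force: 60.4
clock: 6.0
eef_pos: [0.5218, 0.2184, 0.1439]
eef_rot: [-0.0, 0.144, 0.99, 0.0]
ft_force: [1.7, 0.4, -1.7]
finger_gap: 0.0288
grip_force: 60.4
clock: 6.33
eef_pos: [0.5268, 0.2496, 0.1435]
eef_rot: [-0.0, 0.144, 0.99, -0.001]
ft_force: [0.4, -0.8, -1.8]
finger_gap: 0.0285
grip_force: 60.4
holder x,y mm -17.2 -0.7 z 0.1435 toolx yaw 163.47 tilt xy [-0.0006 -0.001 ] F [ 0.4 -0.8 -1.8] gap 0.02849226368335222 t 6.3333
```

View pics/w3c.png

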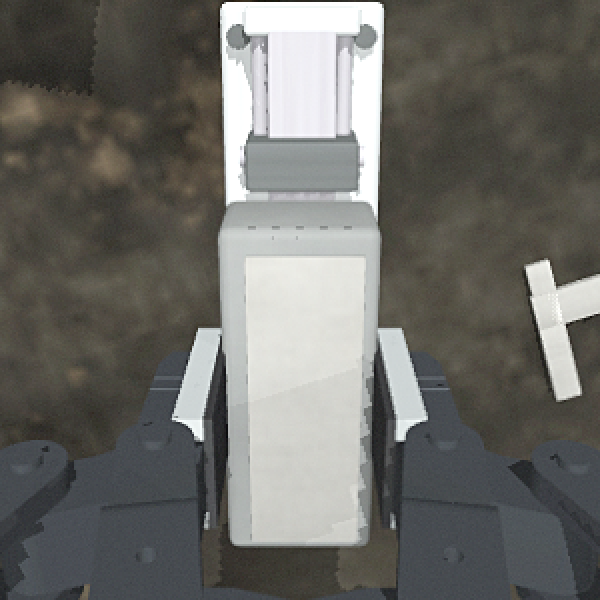

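The stone is held level and aligned with the holder. Its near top edge is at about v 245, its near bottom edge at 231.5 and its far edge at 402.5. I'll work out its offset in the grip.

```bash
python3 - <<'E'
from rel import *
s,st=load('w3'); z=st['eef_pos'][2]
for nm,px,zz in [('near top',(319.5,245),z+.0162),('far top',(319.5,402.5),z+.0162),('near bot',(319.5,231.5),z-.0048),('L',(280.5,300),z+.0162),('R',(358.5,300),z+.0162)]:
    p=ray(s,px,zz,st)[0][:2]-st['eef_pos'][:2]; print(nm,(p@e*1e3).round(1),(p@n*1e3).round(1))
E
```

```text
near top -36.9 -0.0
far top 33.7 -0.1
near bot -35.8 -0.1
L -14.9 -14.9
R -14.9 14.8
```

```bash
python3 -m creep '[{"delta_pos":[0,0.0007,0.022],"turn":[0,0,0],"jaw":1},{"delta_pos":[0,0,0.022],"turn":[0,0,0],"jaw":1},{"delta_pos":[0,0,0.022],"turn":[0,0,0],"jaw":1},{"delta_pos":[0,0,0.02],"turn":[0,0,0],"jaw":1},{"delta_pos":[0,0,0.0115],"turn":[0,0,0],"jaw":1},{"delta_pos":[0,0,0],"turn":[0,0,0],"jaw":1},{"delta_pos":[0,0,0],"turn":[0,0,0],"jaw":1}]'; python3 -c "from rel import *;rel()"
python3 -m creep '[{"delta_pos":[-0.006,0,0],"turn":[0,0,0],"jaw":1},{"delta_pos":[-0.006,0,0],"turn":[0,0,0],"jaw":1},{"delta_pos":[-0.005,0,0],"turn":[0,0,0],"jaw":1},{"delta_pos":[-0.005,0,0],"turn":[0,0,0],"jaw":1},{"delta_pos":[-0.005,0,0],"turn":[0,0,0],"jaw":1},{"delta_pos":[-0.005,0,0],"turn":[0,0,0],"jaw":1},{"delta_pos":[0,0,0],"turn":[0,0,0],"jaw":1},{"delta_pos":[0,0,0],"turn":[0,0,0],"jaw":1}]'; python3 -c "from rel import *;rel()"
```

```text
clock: 6.97
eef_pos: [0.5275, 0.25, 0.0463]
eef_rot: [-0.0, 0.145, 0.99, -0.0]
ft_force: [0.9, -0.9, -0.7]
finger_gap: 0.0284
grip_force: 60.4
holder x,y mm -16.6 -0.1 z 0.0463 toolx yaw 163.38 tilt xy [-0.0005 -0.0007] F [ 0.9 -0.9 -0.7] gap 0.028396721405186703 t 6.9667
clock: 7.63
eef_pos: [0.5577, 0.2424, 0.0462]
eef_rot: [-0.0, 0.144, 0.99, 0.0]
ft_force: [-5.6, 2.4, 2.2]
finger_gap: 0.0287
grip_force: 60.8
holder x,y mm 14.5 1.2 z 0.0462 toolx yaw 163.47 tilt xy [-0.0009  0.0005] F [-5.6  2.4  2.2] gap 0.02870134226947286 t 7.6333
```

```bash
python3 -m creep '[{"delta_pos":[-0.002,-0.0005,0],"turn":[0,0,0],"jaw":1},{"delta_pos":[-0.002,-0.0005,0],"turn":[0,0,0],"jaw":1},{"delta_pos":[0,0,0],"turn":[0,0,0],"jaw":1},{"delta_pos":[0,0,0],"turn":[0,0,0],"jaw":1}]'
python3 - <<'E'
from rel import *
rel(); s,st=snap('wrist','w4'); s2,_=snap('scene','s4')
C=np.zeros((600,800,3),np.uint8); C[:600,:400]=cv2.resize(s['color'][100:400,220:420,::-1],None,fx=2,fy=2); C[:480,400:]=cv2.resize(s2['color'][110:230,210:310,::-1],None,fx=4,fy=4); cv2.imwrite('pics/c4.png',C)
E
```

```text
clock: 7.97
eef_pos: [0.5608, 0.2413, 0.0461]
eef_rot: [-0.001, 0.143, 0.99, 0.001]
ft_force: [-5.3, 3.4, 1.3]
finger_gap: 0.0285
grip_force: 60.7
holder x,y mm 17.7 1.0 z 0.0461 toolx yaw 163.54 tilt xy [-0.0012  0.0013] F [-5.3  3.4  1.3] gap 0.028482807591548854 t 7.9667
```

View pics/c4.png

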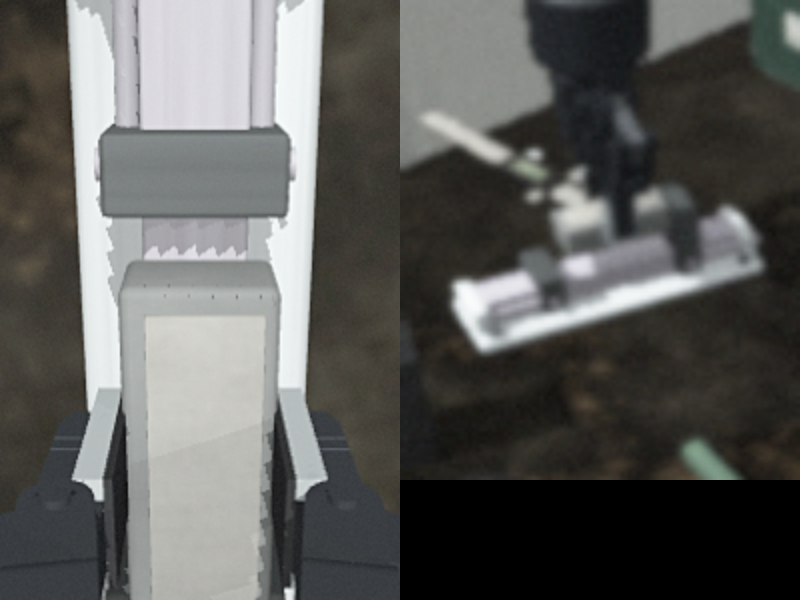

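The stone's near end (v 231) is about 7 mm clear of the low jaw's face (v 207.5). It is presented level, with the tall jaw pushed back about 27 mm. Now I lower it.

```bash
python3 -m creep '[{"delta_pos":[0,-0.001,0.004],"turn":[0,0,0],"jaw":1},{"delta_pos":[0,0,0.004],"turn":[0,0,0],"jaw":1},{"delta_pos":[0,0,0.004],"turn":[0,0,0],"jaw":1},{"delta_pos":[0,0,0.002],"turn":[0,0,0],"jaw":1},{"delta_pos":[0,0,0.0015],"turn":[0,0,0],"jaw":1},{"delta_pos":[0,0,0],"turn":[0,0,0],"jaw":1},{"delta_pos":[0,0,0],"turn":[0,0,0],"jaw":1}]'; python3 -c "from rel import *;rel()"
```

```text
clock: 8.65
eef_pos: [0.5601, 0.2394, 0.0309]
eef_rot: [-0.001, 0.143, 0.99, -0.0]
ft_force: [-7.0, 1.9, 5.8]
finger_gap: 0.0284
grip_force: 61.2
holder x,y mm 17.6 -1.0 z 0.0309 toolx yaw 163.51 tilt xy [-0.0021  0.0003] F [-7.   1.9  5.8] gap 0.028385601532851076 t 8.65
```

```bash
python3 -m creep '[{"delta_pos":[0.004,0.0005,0],"turn":[0,0,0],"jaw":1},{"delta_pos":[0.004,0,0],"turn":[0,0,0],"jaw":1},{"delta_pos":[0.004,0,0],"turn":[0,0,0],"jaw":1},{"delta_pos":[0.002,0,0],"turn":[0,0,0],"jaw":1},{"delta_pos":[0,0,0],"turn":[0,0,0],"jaw":1},{"delta_pos":[0,0,0],"turn":[0,0,0],"jaw":1}]'
python3 - <<'E'
from rel import *
rel(); s,st=snap('wrist','w5'); s2,_=snap('scene','s5')
C=np.zeros((600,800,3),np.uint8); C[:600,:400]=cv2.resize(s['color'][100:400,220:420,::-1],None,fx=2,fy=2); C[:480,400:]=cv2.resize(s2['color'][110:230,210:310,::-1],None,fx=4,fy=4); cv2.imwrite('pics/c5.png',C)
E
```

```text
clock: 9.15
eef_pos: [0.5482, 0.2431, 0.031]
eef_rot: [0.0, 0.144, 0.99, -0.0]
ft_force: [-3.2, -1.8, 5.7]
finger_gap: 0.0284
grip_force: 61.2
holder x,y mm 5.1 -0.9 z 0.031 toolx yaw 163.46 tilt xy [ 0.0003 -0.0002] F [-3.2 -1.8  5.7] gap 0.028403358288588407 t 9.15
```

View pics/c5.png

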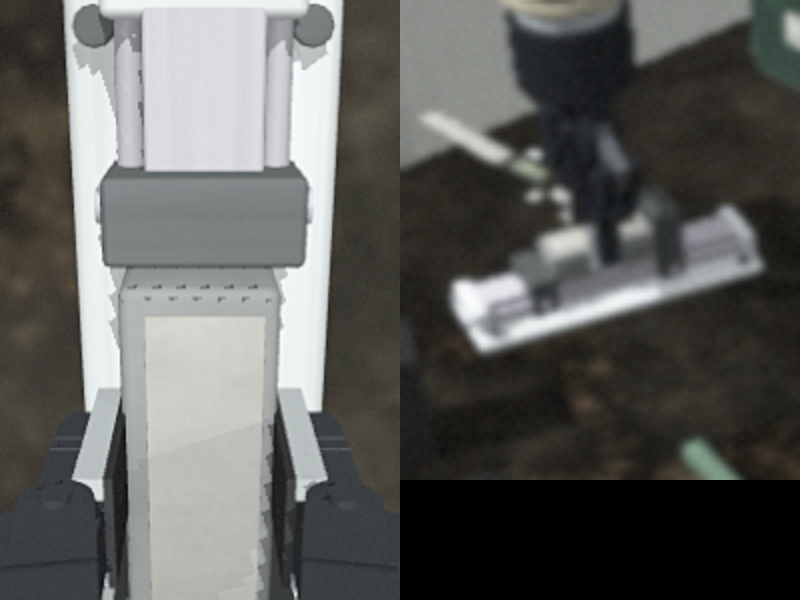

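The stone is down on the rail between the two jaws, and its near end bears on the low jaw (crop y≈266). I release and back off straight up.

```bash
python3 -m creep '[{"delta_pos":[0,0,0],"turn":[0,0,0],"jaw":0},{"delta_pos":[0,0,0],"turn":[0,0,0],"jaw":0},{"delta_pos":[0,0,0],"turn":[0,0,0],"jaw":0},{"delta_pos":[0,0,0],"turn":[0,0,0],"jaw":0},{"delta_pos":[0,0,0],"turn":[0,0,0],"jaw":0},{"delta_pos":[0,0,0],"turn":[0,0,0],"jaw":0},{"delta_pos":[0,0,-0.01],"turn":[0,0,0],"jaw":0},{"delta_pos":[0,0,-0.02],"turn":[0,0,0],"jaw":0}]'
python3 -m creep '[{"delta_pos":[0,0,-0.035],"turn":[0,0,0],"jaw":0},{"delta_pos":[0,0,-0.035],"turn":[0,0,0],"jaw":0},{"delta_pos":[0,0,-0.035],"turn":[0,0,0],"jaw":0},{"delta_pos":[0,0,-0.035],"turn":[0,0,0],"jaw":0},{"delta_pos":[0.02,0,-0.02],"turn":[0,0,0],"jaw":0},{"delta_pos":[0.02,0,0],"turn":[0,0,0],"jaw":0},{"delta_pos":[0,0,0],"turn":[0,0,0],"jaw":0},{"delta_pos":[0,0,0],"turn":[0,0,0],"jaw":0}]'
python3 - <<'E'
from rel import *
rel(); s,st=snap('wrist','w6'); s2,_=snap('scene','s6')
for x,z in [(-.036,.047),(.036,.047),(-.036,.035),(.036,.058)]: print(x,z,proj(s,[*(O+x*e),z],st)[0].round(1))
C=np.zeros((600,800,3),np.uint8); C[:600,:400]=cv2.resize(s['color'][140:340,253:387,::-1][:,:133],(400,600)); C[:480,400:]=cv2.resize(s2['color'][110:230,210:310,::-1],None,fx=4,fy=4); cv2.imwrite('pics/c6.png',C)
E
```

```text
clock: 9.92
eef_pos: [0.5465, 0.2427, 0.0594]
eef_rot: [-0.002, 0.144, 0.99, -0.001]
ft_force: [-0.5, 0.7, -0.0]
finger_gap: 0.0854
grip_force: 0.0
clock: 10.58
eef_pos: [0.5091, 0.2554, 0.2218]
eef_rot: [0.0, 0.143, 0.99, 0.001]
ft_force: [0.0, -0.5, 0.8]
finger_gap: 0.0853
grip_force: 0.0
holder x,y mm -35.9 -0.2 z 0.2218 toolx yaw 163.56 tilt xy [0.0009 0.0013] F [ 0.  -0.5  0.8] gap 0.08527403615082997 t 10.5833
-0.036 0.047 [319.6 214.8]
0.036 0.047 [319.5 289.1]
-0.036 0.035 [319.6 211.6]
0.036 0.058 [319.5 294.3]
```

View pics/c6.png

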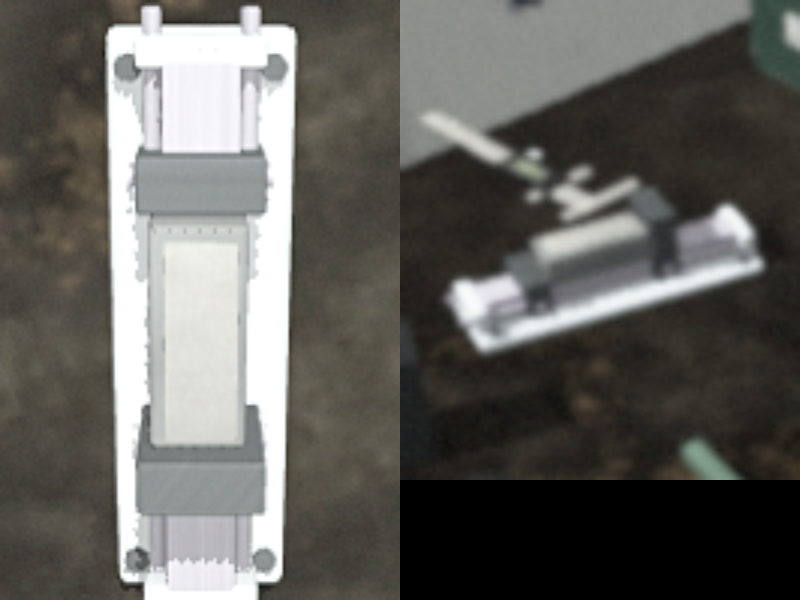

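The stone lies flat on the rail between both jaws. The jaw faces are at v 211.3 and 293.3, against 211.6 and 294.3 predicted for a centred stone, so I hand in.

```bash
python3 -c "from plant import r;print(r.hand_in())"
```

```text
the job is handed in; nothing more can be done
None
```

I clamped the oilstone flat and centred (within about 1 mm by the camera) between both jaws of the holder, and handed the job in at about 10.7 s; the hand-in call returned no verdict.

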